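# Set the beam viewer: filter slide to the third click, then shutter open

### The job

Get the beam viewer ready for a laser shot: with the fingertips, push the filter slide inward by its upright tab to the third click counted from its fully-out stop (it may have been left one click in already), and not past it, because the filters beyond are too weak for the sensor. Only then push the shutter's upright pin round to its stop so that the blade is clear of the port. Push gently, do not grip or lift anything, do not shift the viewer, leave the things round it alone, and take the hand away.

Things in the scene. Friction and masses are not known exactly. Their poses are not given: they have to be found in the camera images.
- viewer: beam viewer, 2.2 to 3.1 kg, loose on rubber feet (over 10 N shifts it): grey housing (x -40 to +50, y -55 to +55, top 61 mm) on an aluminium base plate (x -60 to +60, y -155 to +85, top 14 mm). Origin on the desk under the housing; x to its back, y along the filter slide, pushing in, z up. The slide bar (30 x 5 mm, mid-height 33 mm) sticks out of the housing's -y end
- port (a point): centre of the rim of the round port on the housing, viewer (10, 0, 75 mm): a ring 42 mm across with a 22 mm bore, covered by the shutter blade when shut
- slide (a joint): filter slide, m: 0 at the fully-out stop, grows as the tab is pushed in (viewer +y), end stop 0.072. A ball detent holds it at 0, 0.018, 0.036, 0.054, 0.072 (stop, clicks one to four), with a hump half-way between; past a hump it jumps by itself into the next place, ahead of the finger. A hump takes about 5 to 8 N. It starts at the stop or the first click
- finger_tab: upright aluminium tab on the outer end of the slide bar: 28 mm (x) by 7 mm (y), 26 to 76 mm above the desk, ribbed rubber on its -y face. Origin in its middle plane at bar height, viewer (10, -142 mm + slide value, 33 mm), axes as the viewer's. Free on both sides: only the base plate below and the housing 50 to 85 mm inward
- tab_top (a point): middle of the tab's upper edge, 76 mm above the desk; axes as the viewer's. (The laser marker's column and head stand over the desk on the robot's right, beyond y = -0.42 m: the arm starts beside the head and must first come away from it towards y = 0)
- shutter (a joint): shutter blade, rad: 0 shut over the port, grows as the blade swings (clockwise from above, the pin going from the viewer's front round to its +y side) to the open stop at 1.3; a stiff hinge that stays where it is left, about 1.5 N at the pin. It starts at 0 to 0.12
- shutter_pin: upright aluminium pin at the free end of the shutter blade, 11 mm across, 28 mm tall, 79 to 107 mm above the desk, 54 mm from the hinge axis. Origin: centre of its foot, on the blade's upper face. At 0 it stands at viewer (-18, 0), in front of the port
- pin_top (a point): centre of the top of the shutter pin, 107 mm above the desk
- shutter_hinge (a point): the shutter's vertical hinge axis at the blade's upper face, 79 mm above the desk, behind the port at viewer (36, 0 mm)
- lens_cap: black lens cap, 66 mm across, 12 mm high, lying in front of the viewer; a bystander, loose; origin at the middle of its underside
- hex_key_3: black hex key, 89 x 32 x 5 mm, lying in front of the viewer; a bystander, loose; origin at the middle of its underside
- brass_bush: brass bush, 31 mm across, 29 mm high, behind the viewer; a bystander, loose; origin at the middle of its underside
- alu_puck: aluminium puck, 36 mm across, 22 mm high, behind the viewer; a bystander, loose; origin at the middle of its underside
- steel_ring: steel ring, 46 mm across, 12 mm high, behind the viewer; a bystander, loose; origin at the middle of its underside
- gear: small gear, 49 mm across, 18 mm high, beyond the tab end of the viewer; a bystander, loose; origin at the middle of its underside
- lens_block: black block, 30 x 44 x 18 mm, beyond the tab end of the viewer; a bystander, loose; origin at the middle of its underside

How it is judged:
By the outcome, as a careful person would: the job done as asked, in the order asked, and still so for the second after the job is handed in, with the robot touching nothing.
It also fails if it takes over 54 s, if anything falls off the work surface, if the arm or the gripper's body presses on something with over 40 N, if the wrist force passes 120 N, or if a joint passes its speed limit or range.

### The arm

A 7-joint arm with a two-finger parallel gripper is mounted at the origin on a cart in front of the work surface, level with it; the furniture and walls round the work are solid. World frame = base frame: x ahead of the robot, y to its left, z up, the work surface at z = 0. Lengths are in m, angles in rad, forces in N, time in s.
With the tool pointing down it reaches from about 0.4 to 0.85 m from the base axis. Payload 10.4 kg.
Tool frame: the origin (TCP) lies between the finger pads; the fingertips stand 11 mm ahead of it and the grasp point (between the pads) lies 8 mm behind it (r.tip_extent is the distance from the TCP to the fingertips, in m); z points along the fingers, y is the line along which they close (so a half turn about z gives the same grasp; the last joint's range is limited). The gripper opens to 85 mm and grips with 20 to 120 N. Pads are 22 mm wide; open, the fingers measure 114 mm over their backs; the gripper's body (76 mm by 85 mm) begins 54 mm behind the grasp point. The pads swing forward as they close: fully open they stand 13 mm farther back than shut.
Start: joints at [-1.144, 0.332, -0.065, 1.46, 0.022, 1.35, -0.088], TCP at [0.272, 0.563, 0.242] pointing down, gripper open.
Joint ranges: [-2.6, 2.6], [-0.5, 2.12], [-1.47, 1.34], [0.16, 2.42], [-1.27, 4.41], [0.06, 2.06], [-2.6, 2.6]. Speed limits (rad/s): [2.22, 2.22, 2.79, 2.79, 3.14, 3.14, 3.14].

### API

Orientations are given as a rotation vector (axis times angle).
In Python, from bench import r gives the robot as it stands. The module is installed in compiled form; this text tells all that it offers.
- The arm moves only by the tool play_rows, never from a script. Its arguments are lists of equal length, an entry for each row: "angular": the turn, a rotation vector about the world's x, y, z in rad, a list of three; "linear": the shift along the world's x, y, z in m, a list of three; "gripper": the opening, from 0 (shut) to 1 (fully open). A call has 1 to 12 rows; each row is the pose to reach, as a shift and turn from the pose commanded when the call began; what a row does not reach only later rows make up. A row lasts 1/10 s, in which the tool goes at most 50 mm and 8.59 degrees, less where a joint would pass 70% of its speed; a pose out of reach is approached as far as the arm can. A call with a gripper value outside its range is refused whole. The fingers move at their own pace and stop on an object; the grip force is fixed at half the most. Time passes only in rows, so rows that repeat a pose let the fingers close. It gives the time, the measured TCP pose, the force, the opening and the grip force at its end, in the units of the state.
- r.sense(): the state, without advancing time (a new reading comes with each control period).
- r.camera(name): name is "side" or "top" or "wrist"; returns the picture (384x512x3 uint8, red, green, blue); there is no depth.
- r.camera_model(name): a dict with "fx", "fy", "cx", "cy" (pixels), "R" (3x3) and "t" (3): a world point X has camera coordinates R X + t. Camera axes: x right, y down, z forward; pixel columns grow to the right and rows downward; lengths in m; the calibration is good to about 2 mm. The wrist camera is an equidistant fisheye: a pixel r from the principal point sees the ray r / f radians off the axis. A picture is of the moment at which its call begins: read the wrist's pose just before it. camera_model takes no time and is no camera call; for the wrist camera it gives the pose at the moment of the call.
- r.hand_in(): hands the job in; it is judged then, once.
The state is a dict: "clock": time; "joint_positions": joint angles; "qd": joint speeds; "joint_efforts": joint torques, N m; "position": TCP position; "ee_rot": TCP orientation; "contact_force": force on the tool from outside, world axes, zero at the start; "ft_torque": the same for the moment, N m; "finger_gap": opening from 0.0 (shut) to 1.0 (fully open); "grasp_force": force on a finger pad.
Only numpy, scipy, OpenCV 4.12 (cv2) and the standard library are available. Lean on these libraries where they do the work, as an engineer would, in place of code of your own. Each camera call takes 0.05 s, during which the arm holds its last target. There are 200 camera calls.

## Working session

There is one attempt and no reset: what is moved stays moved. The work goes in short steps, Python scripts to look and compute and a tool call to move; the robot and the scene stay as the last step left them, time stands still between calls to the robot, and variables do not carry over. Pictures are saved under pics/ and viewed, at most 12 in all, crops included, and the job is handed in when it is done.

Besides the shell and the picture viewer there is one more tool, called after "Emit:" by a JSON object that holds its "op" and its "data". play_rows: Moves the arm, as the interface text tells. Its arguments: {"type":"object","properties":{"angular":{"type":"array","items":{"type":"array","items":{"type":"number"}}},"linear":{"type":"array","items":{"type":"array","items":{"type":"number"}}},"gripper":{"type":"array","items":{"type":"number"}}},"required":["angular","linear","gripper"]}

```bash
mkdir -p pics
cat > h.py <<'E'
import numpy as np, cv2
from bench import r
def save(name,fn):
    im=r.camera(name); cv2.imwrite('pics/'+fn,im[:,:,::-1]); return im
def ray(name,u,v,M=None):
    m=M or r.camera_model(name); R=np.array(m['R']);t=np.array(m['t'])
    d=R.T@np.array([(u-m['cx'])/m['fx'],(v-m['cy'])/m['fy'],1]); return -R.T@t,d/np.linalg.norm(d)
def onz(name,u,v,z):
    o,d=ray(name,u,v); return o+d*(z-o[2])/d[2]
def proj(name,X):
    m=r.camera_model(name); c=np.array(m['R'])@np.array(X)+np.array(m['t'])
    return np.array([m['fx']*c[0]/c[2]+m['cx'],m['fy']*c[1]/c[2]+m['cy']])
def tri(a,b):
    (o1,d1),(o2,d2)=ray('top',*a),ray('side',*b)
    s=np.linalg.lstsq(np.c_[d1,-d2],o2-o1,rcond=None)[0]
    p,q=o1+s[0]*d1,o2+s[1]*d2
    return (p+q)/2,np.linalg.norm(p-q)
E
python3 - <<'E'
from h import *
s=r.sense(); print({k:np.round(v,3) for k,v in s.items()}, r.tip_extent)
for n in ('top','side'):
    save(n,n+'0.png'); m=r.camera_model(n); print(n,m['fx'],np.round(-np.array(m['R']).T@m['t'],3),np.round(m['R'],2))
E
```

```text
{'clock': np.float64(0.0), 'joint_positions': array([-1.144,  0.333, -0.065,  1.461,  0.022,  1.35 , -0.088]), 'qd': array([ 0.001, -0.002,  0.001, -0.002, -0.   , -0.002,  0.001]), 'joint_efforts': array([-1.0000e-03, -6.2545e+01,  4.9000e-02, -3.9159e+01,  1.6000e-02,
        1.0000e-02,  0.0000e+00]), 'position': array([0.272, 0.563, 0.241]), 'ee_rot': array([-7.000e-01, -3.062e+00,  2.000e-03]), 'contact_force': array([ 0.292, -0.317, -0.383]), 'ft_torque': array([ 0.02 , -0.022,  0.   ]), 'grasp_force': np.float64(0.0), 'finger_gap': np.float64(0.999)} 0.011
top 499.928146509383 [ 0.427 -0.07   0.951] [[-0.03 -1.   -0.  ]
 [-0.99  0.03 -0.16]
 [ 0.16 -0.   -0.99]]
side 488.082851821027 [ 0.432 -0.903  0.642] [[ 0.99 -0.15 -0.  ]
 [-0.09 -0.53 -0.85]
 [ 0.13  0.84 -0.53]]
```

View pics/top0.png

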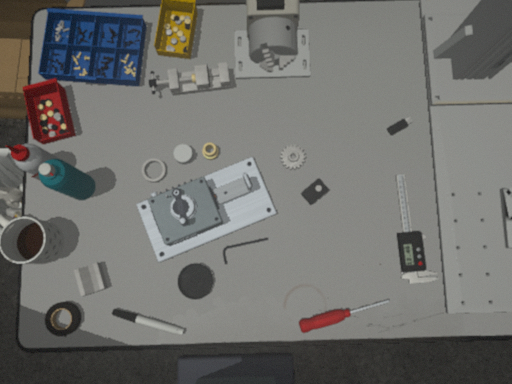

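View pics/side0.png

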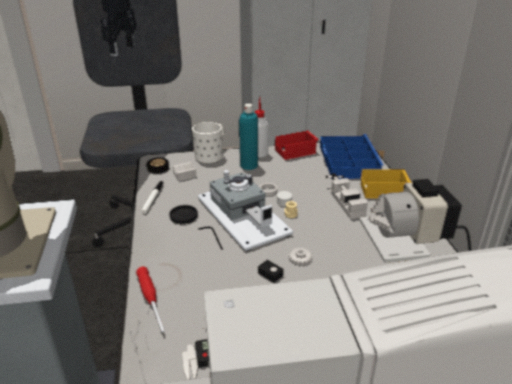

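The top view shows the viewer's base plate around (207,208), its port ring at (182,207) and the tab at about (247,182). The cap is at (196,281), the hex key at (245,245), the gear at (292,157) and the block at (315,191). The side view shows the same layout, with the tab's upper end near (266,212). The arm isn't visible in either view. The reported y of +0.563 disagrees with the text, which puts the marker on the right, so I'll check with the wrist camera.

Run:
```python
from h import *
m=r.camera_model('wrist'); print({k:np.round(v,3) for k,v in m.items()}, -np.array(m['R']).T@m['t'])
from scipy.spatial.transform import Rotation as Ro
s=r.sense();print(np.round(Ro.from_rotvec(s['ee_rot']).as_matrix(),3))
w=save('wrist','w0.png')
im=[cv2.imread(f'pics/{n}0.png') for n in('top','side')]
a=cv2.resize(im[0][140:280,120:340],None,fx=3.6,fy=3.6,interpolation=2)
cv2.imwrite('pics/topc.png',a)
a=cv2.resize(im[1][150:290,150:350],None,fx=4,fy=4,interpolation=2)
cv2.imwrite('pics/sidec.png',a)
```

```text
{'fx': np.float64(297.319), 'fy': np.float64(297.319), 'cx': np.float64(257.103), 'cy': np.float64(190.245), 'R': array([[ 0.434,  0.901, -0.001],
       [ 0.854, -0.411,  0.319],
       [ 0.286, -0.139, -0.948]]), 't': array([-0.625, -0.042,  0.381])} [0.19780525 0.59848941 0.37377291]
[[-0.901  0.435 -0.001]
 [ 0.435  0.901 -0.001]
 [-0.    -0.001 -1.   ]]
```

View pics/w0.png

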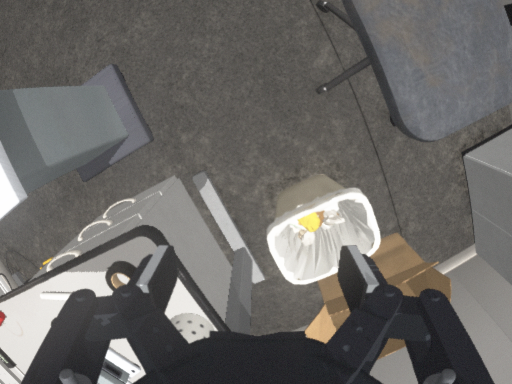

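View pics/topc.png

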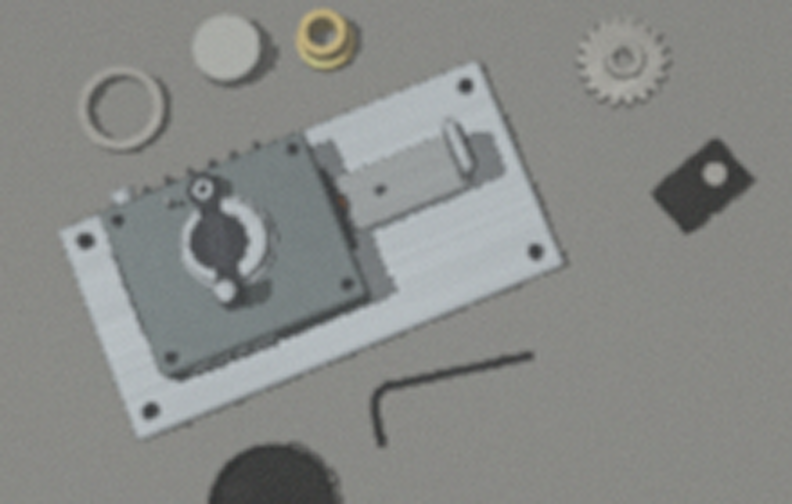

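View pics/sidec.png

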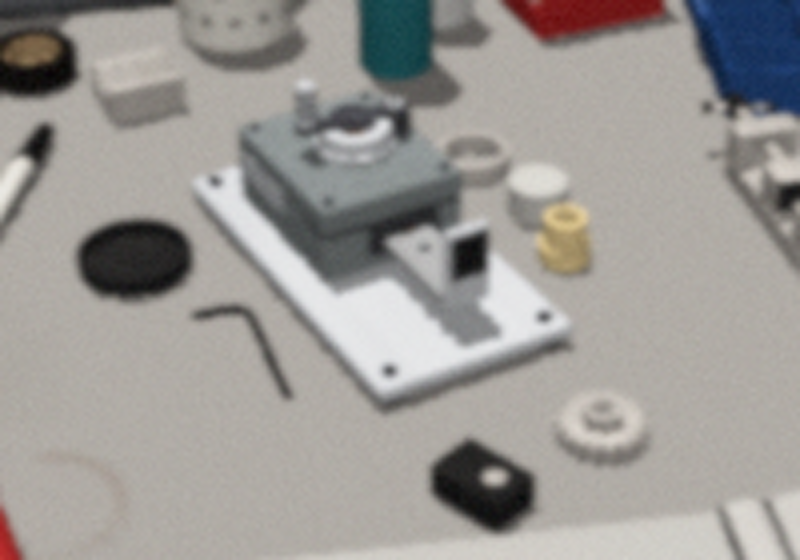

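The wrist view puts the hand past the left (+y) edge of the table, beside the tape and mug, so the reported y is right. In the top crop (3.6x, offset 120,140) the plate corners are at (60,230), (140,438), (567,263) and (480,62). The tab top runs (450,122)-(468,170), the pin top is at (226,288) and the hinge at (203,188). In the side crop (4x, offset 150,150) the pin top is at (306,87), and the tab top edge runs (446,228)-(488,220).

```bash
cat >> h.py <<'E'
T=lambda u,v:(120+u/3.6,140+v/3.6)
S=lambda u,v:(150+u/4,150+v/4)
E
python3 - <<'E'
from h import *
from scipy.optimize import least_squares
V=[((60,85),T(60,230)),((-60,85),T(140,438)),((-60,-155),T(567,263)),((60,-155),T(480,62))]
W=[((-60,85),S(192,184)),((-60,-155),S(385,398)),((60,-155),S(570,326))]
def w(p,x,y,z): c,s=np.cos(p[2]),np.sin(p[2]); return np.array([p[0]+c*x-s*y,p[1]+s*x+c*y,z])
def f(p,A=V,B=W): return np.concatenate([proj('top',w(p,a[0]/1e3,a[1]/1e3,.014))-b for a,b in A]+[proj('side',w(p,a[0]/1e3,a[1]/1e3,.014))-b for a,b in B])
s=least_squares(f,[.45,.0,.4]); print(s.x,np.round(s.fun,1))
p=least_squares(lambda p:f(p,V,[]),[.45,.0,.4]).x; print('top only',p)
p=s.x
c,sn=np.cos(p[2]),np.sin(p[2])
loc=lambda X:np.round(1e3*np.array([c*(X[0]-p[0])+sn*(X[1]-p[1]),-sn*(X[0]-p[0])+c*(X[1]-p[1]),X[2]]),1)
print('tabtop',loc(onz('top',*T(459,146),.076)),loc(onz('side',*S(467,224),.076)))
print('pin',loc(onz('top',*T(226,288),.107)),loc(onz('side',*S(306,87),.107)), [np.round(k,3) for k in tri(T(226,288),S(306,87))])
print('hinge',loc(onz('top',*T(203,188),.085)))
for n,X in dict(tab=(.010,-.142),pin=(-.018,0),hinge=(.036,0)).items(): print(n,w(p,*X,0)[:2])
# bystanders, tall things
print('bottle',onz('top',50,170,.2),'mug',onz('top',22,240,.09),'sprayer',onz('top',22,152,.2))
print('bottle base/top side: height', [onz('side',249,168,0)], tri((47,170),(249,107)))
E
```

```text
[0.53357608 0.04989987 0.36764812] [ 0.2 -0.9  0.5  0.5  1.  -0.3  0.7 -1.9 -1.7 -1.7 -1.9 -1.7  0.3 -1.1]
top only [0.53251488 0.0510949  0.36450306]
tabtop [   8.6 -121.3   76. ] [  11.7 -124.6   76. ]
pin [-17.3   7.5 107. ] [-18.7  -1.2 107. ] [array([0.516, 0.051, 0.102]), np.float64(0.002)]
hinge [35.8  2.3 85. ]
tab [ 0.59394572 -0.0790168 ]
pin [0.51677893 0.04343028]
hinge [0.56717039 0.06283905]
bottle [0.58736306 0.24066046 0.2       ] mug [0.48936753 0.32946867 0.09      ] sprayer [0.61687917 0.28503116 0.2       ]
bottle base/top side: height [array([0.59581266, 0.24175555, 0.        ])] (array([0.59713639, 0.2588769 , 0.16769135]), np.float64(0.005377687477315836))
```

The slide is at about 18 mm, so it's already one click in and needs two more. The shutter reads about 0.05 rad. Next I'll bring the hand over with the gripper shut, keeping in front of the bottle and mug.

Emit:
{"op": "play_rows", "data": {"angular": [[0,0,0],[0,0,-0.05],[0,0,-0.1],[0,0,-0.15],[0,0,-0.2],[0,0,-0.25],[0,0,-0.3],[0,0,-0.35],[0,0,-0.4],[0,0,-0.45],[0,0,-0.5],[0,0,-0.5]], "linear": [[0.005,-0.01,0.01],[0.01,-0.04,0.02],[0.02,-0.08,0.03],[0.03,-0.12,0.03],[0.04,-0.16,0.03],[0.05,-0.2,0.03],[0.06,-0.24,0.03],[0.07,-0.28,0.03],[0.08,-0.32,0.03],[0.1,-0.36,0.03],[0.12,-0.4,0.03],[0.13,-0.42,0.03]], "gripper": [0,0,0,0,0,0,0,0,0,0,0,0]}}

```text
clock: 1.35
position: [0.4029, 0.1386, 0.2732]
ee_rot: [1.445, 2.789, 0.002]
contact_force: [-0.1, 1.7, 0.0]
finger_gap: 0.003
grasp_force: 0.0
```

Emit:
{"op": "play_rows", "data": {"angular": [[0,0,-0.03],[0,0,-0.06],[0,0,-0.1],[0,0,-0.14],[0,0,-0.18],[0,0,-0.21],[0,0,-0.253],[0,0,-0.253],[0,0,-0.253],[0,0,-0.253],[0,0,-0.253]], "linear": [[0.015,-0.03,0],[0.04,-0.06,0],[0.07,-0.1,0],[0.1,-0.13,0],[0.13,-0.17,0],[0.165,-0.2,-0.02],[0.19,-0.225,-0.05],[0.197,-0.234,-0.09],[0.197,-0.234,-0.11],[0.197,-0.234,-0.11],[0.197,-0.234,-0.11]], "gripper": [0,0,0,0,0,0,0,0,0,0,0]}}

```text
clock: 2.45
position: [0.5988, -0.0914, 0.1636]
ee_rot: [1.777, 2.59, 0.001]
contact_force: [0.7, -0.5, 0.7]
finger_gap: -0.0
grasp_force: 0.0
```

Run:
```python
from h import *
from scipy.spatial.transform import Rotation as Ro
s=r.sense();print(s['position'],np.round(Ro.from_rotvec(s['ee_rot']).as_matrix(),3),s['joint_positions'],s['contact_force'])
a=save('side','s1.png'); t=save('top','t1.png')
A=cv2.resize(a[130:280,170:370],(400,300),interpolation=2)
B=cv2.resize(t[110:260,140:340],(400,300),interpolation=2)
cv2.imwrite('pics/c1.png',np.hstack([A,B])[:,:,::-1])
```

```text
[ 0.59879868 -0.09138985  0.16357271] [[-0.36   0.933  0.001]
 [ 0.933  0.36   0.   ]
 [ 0.     0.001 -1.   ]] [-0.40154087  0.38250455  0.60194088  1.64413942 -0.23060335  1.18595968
  0.62145855] [ 0.71672497 -0.47293427  0.74740962]
```

View pics/c1.png

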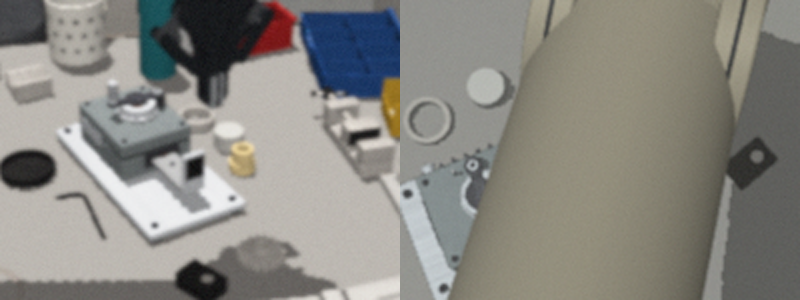

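The side view (left half) shows the closed fingertips at crop (213,102), which is above and outward of the tab at (190,165). The arm hides the top view. I'll check the projection and then go down.

Run:
```python
from h import *
print(proj('side',[.5988,-.0914,.1526]),'seen',170+213/2,130+102/2)
```

```text
[274.55276226 181.22886154] seen 276.5 181.0
```

Emit:
{"op": "play_rows", "data": {"angular": [[0,0,0],[0,0,0],[0,0,0],[0,0,0],[0,0,0],[0,0,0]], "linear": [[0,0,-0.02],[0,0,-0.05],[0,0,-0.08],[0,0,-0.1],[0,0,-0.107],[0,0,-0.107]], "gripper": [0,0,0,0,0,0]}}

```text
clock: 3.15
position: [0.599, -0.0909, 0.056]
ee_rot: [1.777, 2.591, 0.001]
contact_force: [0.2, 0.4, 0.4]
finger_gap: -0.001
grasp_force: 0.0
```

Emit:
{"op": "play_rows", "data": {"angular": [[0,0,0],[0,0,0],[0,0,0],[0,0,0],[0,0,0],[0,0,0],[0,0,0],[0,0,0],[0,0,0],[0,0,0],[0,0,0],[0,0,0]], "linear": [[-0.0007,0.0019,0],[-0.0014,0.0037,0],[-0.0022,0.0056,0],[-0.0029,0.0075,0],[-0.0036,0.0093,0],[-0.0043,0.0112,0],[-0.005,0.0131,0],[-0.0054,0.014,0],[-0.0057,0.0149,0],[-0.0061,0.0159,0],[-0.0065,0.0168,0],[-0.0065,0.0168,0]], "gripper": [0,0,0,0,0,0,0,0,0,0,0,0]}}

```text
clock: 4.35
position: [0.5922, -0.0742, 0.0553]
ee_rot: [-1.777, -2.59, -0.0]
contact_force: [0.3, -0.1, -0.5]
finger_gap: 0.002
grasp_force: 0.0
```

Emit:
{"op": "play_rows", "data": {"angular": [[0,0,0],[0,0,0],[0,0,0],[0,0,0],[0,0,0]], "linear": [[-0.0004,0.0009,0],[-0.0007,0.0019,0],[-0.0011,0.0028,0],[-0.0014,0.0037,0],[-0.0014,0.0037,0]], "gripper": [0,0,0,0,0]}}

```text
clock: 4.85
position: [0.5912, -0.0719, 0.0555]
ee_rot: [1.778, 2.588, -0.001]
contact_force: [2.5, -4.4, -1.5]
finger_gap: 0.0
grasp_force: 2.7
```

Emit:
{"op": "play_rows", "data": {"angular": [[0,0,0],[0,0,0],[0,0,0],[0,0,0],[0,0,0]], "linear": [[-0.0004,0.0009,0],[-0.0007,0.0019,0],[-0.0011,0.0028,0],[-0.0014,0.0037,0],[-0.0018,0.0047,0]], "gripper": [0,0,0,0,0]}}

```text
clock: 5.35
position: [0.589, -0.0661, 0.0554]
ee_rot: [1.778, 2.59, -0.0]
contact_force: [1.9, -2.9, -0.5]
finger_gap: 0.003
grasp_force: 1.3
```

Emit:
{"op": "play_rows", "data": {"angular": [[0,0,0],[0,0,0],[0,0,0],[0,0,0],[0,0,0]], "linear": [[-0.0004,0.0009,0],[-0.0007,0.0019,0],[-0.0011,0.0028,0],[-0.0014,0.0037,0],[-0.0014,0.0037,0]], "gripper": [0,0,0,0,0]}}

```text
clock: 5.85
position: [0.5875, -0.0616, 0.0552]
ee_rot: [-1.776, -2.59, -0.001]
contact_force: [0.8, -0.3, 0.5]
finger_gap: 0.002
grasp_force: 0.0
```

Run:
```python
from h import *
print(r.sense()['contact_force'])
a=save('side','s2.png')
A=np.hstack([cv2.resize(x[150:270,190:310],(400,400),interpolation=2) for x in (cv2.imread('pics/side0.png'),a[:,:,::-1])])
cv2.imwrite('pics/c2.png',A)
```

```text
[ 0.78217515 -0.30203145  0.51516174]
```

View pics/c2.png

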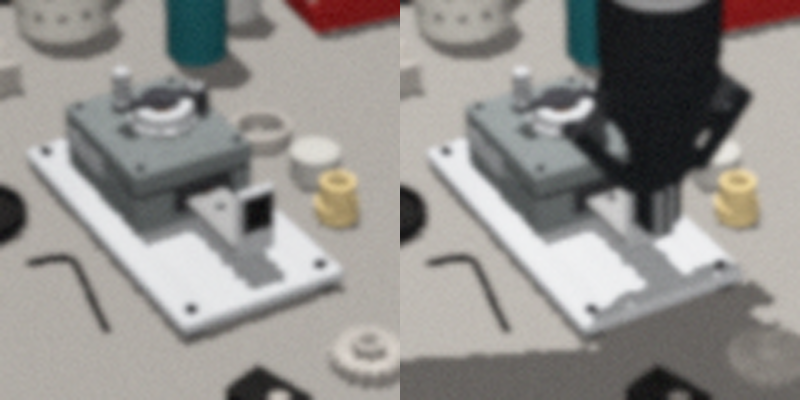

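The slide has jumped and the finger is now free. The plate corners match the first picture, at (30,150) and (340,270). Next is the second jump.

Emit:
{"op": "play_rows", "data": {"angular": [[0,0,0],[0,0,0],[0,0,0],[0,0,0],[0,0,0],[0,0,0],[0,0,0],[0,0,0],[0,0,0],[0,0,0],[0,0,0],[0,0,0]], "linear": [[-0.0004,0.0009,0],[-0.0007,0.0019,0],[-0.0011,0.0028,0],[-0.0014,0.0037,0],[-0.0018,0.0047,0],[-0.0022,0.0056,0],[-0.0025,0.0065,0],[-0.0029,0.0075,0],[-0.0032,0.0084,0],[-0.0036,0.0093,0],[-0.004,0.0103,0],[-0.0043,0.0112,0]], "gripper": [0,0,0,0,0,0,0,0,0,0,0,0]}}

```text
clock: 7.1
position: [0.5837, -0.0522, 0.0555]
ee_rot: [1.778, 2.588, -0.001]
contact_force: [2.4, -3.7, -1.2]
finger_gap: 0.002
grasp_force: 2.2
```

Emit:
{"op": "play_rows", "data": {"angular": [[0,0,0],[0,0,0],[0,0,0],[0,0,0],[0,0,0]], "linear": [[-0.0004,0.0009,0],[-0.0007,0.0019,0],[-0.0011,0.0028,0],[-0.0014,0.0037,0],[-0.0016,0.0042,0]], "gripper": [0,0,0,0,0]}}

```text
clock: 7.6
position: [0.5815, -0.0463, 0.0553]
ee_rot: [-1.777, -2.59, -0.0]
contact_force: [0.2, -1.1, 0.8]
finger_gap: 0.002
grasp_force: 0.5
```

Emit:
{"op": "play_rows", "data": {"angular": [[0,0,0],[0,0,0],[0,0,0]], "linear": [[-0.0004,0.0009,0],[-0.0007,0.0019,0],[-0.0007,0.0019,0]], "gripper": [0,0,0]}}

```text
clock: 7.9
position: [0.5809, -0.0444, 0.0553]
ee_rot: [-1.777, -2.59, -0.001]
contact_force: [0.6, -0.9, -0.1]
finger_gap: 0.002
grasp_force: 0.0
```

Emit:
{"op": "play_rows", "data": {"angular": [[0,0,0],[0,0,0],[0,0,0],[0,0,0],[0,0,0],[0,0,0],[0,0,0],[0,0,0]], "linear": [[0.0036,-0.0093,0],[0.0072,-0.0187,0],[0.0072,-0.0187,0.02],[0.0072,-0.0187,0.05],[0.0072,-0.0187,0.08],[0.0072,-0.0187,0.11],[0.0072,-0.0187,0.12],[0.0072,-0.0187,0.12]], "gripper": [0,0,0,0,0,0,0,0]}}

```text
clock: 8.7
position: [0.5891, -0.0646, 0.1766]
ee_rot: [1.777, 2.588, 0.003]
contact_force: [-0.4, 0.3, -0.1]
finger_gap: 0.005
grasp_force: 0.0
```

Run:
```python
from h import *
s=r.sense();print(s['position'],s['contact_force'])
a=save('side','s3.png')
A=np.hstack([cv2.resize(x[150:250,190:290],(400,400),interpolation=2) for x in (cv2.imread('pics/side0.png'),a[:,:,::-1])])
cv2.imwrite('pics/c3.png',A)
p=[.5336,.0499,.3676];c,q=np.cos(p[2]),np.sin(p[2])
for sl in (.018,.036,.054,.072):
  x,y=.010,-.1455+sl
  P=proj('side',[p[0]+c*x-q*y,p[1]+q*x+c*y,.076]); print(sl,P,(P-[190,150])*4)
```

```text
[ 0.58910951 -0.06461385  0.17663566] [-0.35615891  0.31956877 -0.13497586]
0.018 [266.78409489 206.88756733] [307.13637956 227.55026933]
0.036 [262.38509472 202.83003834] [289.54037887 211.32015335]
0.054 [258.09696787 198.87477615] [272.38787148 195.49910461]
0.072 [253.9155748  195.01796257] [255.6622992  180.07185027]
```

View pics/c3.png

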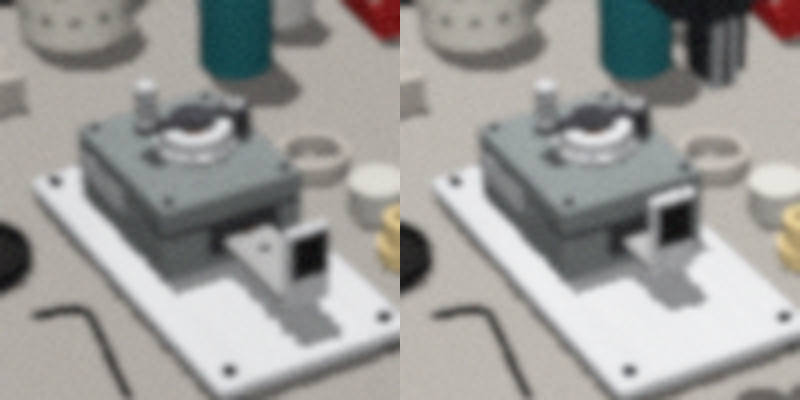

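The tab top has moved from (308,229) to (273,196), against a prediction of (272,195) for 0.054 m, so the slide is at the third click. The viewer hasn't moved. Next is the pin.

Emit:
{"op": "play_rows", "data": {"angular": [[0,0,0],[0,0,0],[0,0,0],[0,0,0],[0,0,0],[0,0,0],[0,0,0],[0,0,0]], "linear": [[-0.015,0.02,0],[-0.035,0.05,0],[-0.055,0.075,0],[-0.063,0.085,0],[-0.063,0.085,-0.02],[-0.063,0.085,-0.05],[-0.063,0.085,-0.07],[-0.063,0.085,-0.077]], "gripper": [0,0,0,0,0,0,0,0]}}

```text
clock: 9.55
position: [0.523, 0.0209, 0.0949]
ee_rot: [-1.776, -2.588, 0.007]
contact_force: [0.7, 0.0, 0.5]
finger_gap: -0.002
grasp_force: 0.0
```

Run:
```python
from h import *
s=r.sense();X=s['position'];p=[.5336,.0499,.3676];c,q=np.cos(p[2]),np.sin(p[2])
d=X[:2]-p[:2]; print(X,s['contact_force'],'viewer',c*d[0]+q*d[1],-q*d[0]+c*d[1],s['joint_positions'])
a=save('side','s4.png')
A=np.hstack([cv2.resize(a[140:220,190:290],(500,400),interpolation=2)])
cv2.imwrite('pics/c4.png',A[:,:,::-1])
```

```text
[0.52302861 0.02092228 0.09494208] [0.74852727 0.03689146 0.54856083] viewer -0.020279067299410453 -0.02324268130469343 [-0.61526972  0.27418157  0.55628991  1.9177285  -0.16918224  1.00134694
  0.38466427]
```

View pics/c4.png

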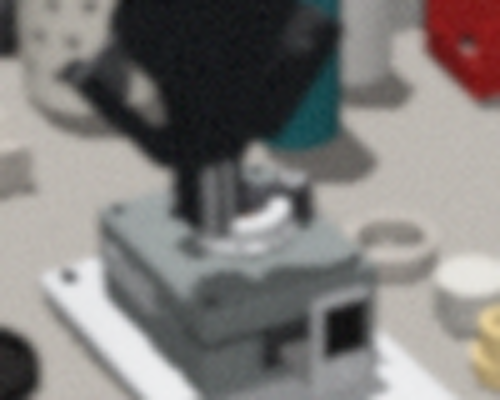

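The fingertips stand over the front of the port rim at crop (215,200), on the tab side of the pin, which they hide. I'll work out the rows for the arc about the hinge.

Run:
```python
from h import *
from scipy.spatial.transform import Rotation as Ro
H=np.array([.5672,.0628,0]);T=np.array([.5242,.0209,0])
P=lambda f:H+Ro.from_rotvec([0,0,-f]).apply(T-H)
for a in (0,.6,1.2):
    print(a,[[round(float(v),4) for v in (P(a+.05*k)-P(a))[:2]] for k in range(1,13)])
```

```text
0 [[-0.002, 0.0022], [-0.004, 0.0045], [-0.0058, 0.0069], [-0.0075, 0.0094], [-0.009, 0.0119], [-0.0105, 0.0146], [-0.0118, 0.0173], [-0.0129, 0.0201], [-0.0139, 0.0229], [-0.0148, 0.0257], [-0.0156, 0.0287], [-0.0161, 0.0316]]
0.6 [[-0.0004, 0.003], [-0.0007, 0.006], [-0.0009, 0.009], [-0.0009, 0.012], [-0.0007, 0.015], [-0.0004, 0.0179], [0.0001, 0.0209], [0.0007, 0.0238], [0.0014, 0.0268], [0.0023, 0.0296], [0.0033, 0.0324], [0.0045, 0.0352]]
1.2 [[0.0013, 0.0027], [0.0028, 0.0053], [0.0043, 0.0079], [0.006, 0.0104], [0.0079, 0.0127], [0.0098, 0.015], [0.0118, 0.0172], [0.014, 0.0193], [0.0163, 0.0213], [0.0186, 0.0231], [0.0211, 0.0249], [0.0236, 0.0265]]
```

Emit:
{"op": "play_rows", "data": {"angular": [[0,0,-0.05],[0,0,-0.1],[0,0,-0.15],[0,0,-0.2],[0,0,-0.25],[0,0,-0.3],[0,0,-0.35],[0,0,-0.4],[0,0,-0.45],[0,0,-0.5],[0,0,-0.55],[0,0,-0.6]], "linear": [[-0.002,0.0022,0.002],[-0.004,0.0045,0.002],[-0.0058,0.0069,0.002],[-0.0075,0.0094,0.002],[-0.009,0.0119,0.002],[-0.0105,0.0146,0.002],[-0.0118,0.0173,0.002],[-0.0129,0.0201,0.002],[-0.0139,0.0229,0.002],[-0.0148,0.0257,0.002],[-0.0156,0.0287,0.002],[-0.0161,0.0316,0.002]], "gripper": [0,0,0,0,0,0,0,0,0,0,0,0]}}

```text
clock: 10.8
position: [0.509, 0.0525, 0.1006]
ee_rot: [2.466, 1.946, -0.001]
contact_force: [-1.2, -0.6, 0.1]
finger_gap: 0.003
grasp_force: 0.9
```

Run:
```python
from h import *
from scipy.spatial.transform import Rotation as Ro
s=r.sense();X=s['position'];p=[.5336,.0499,.3676];c,q=np.cos(p[2]),np.sin(p[2])
d=X[:2]-p[:2]; print(X,s['contact_force'],'viewer',c*d[0]+q*d[1],-q*d[0]+c*d[1],s['joint_positions'],Ro.from_rotvec(s['ee_rot']).as_matrix()[:,0])
a=save('side','s5.png')
A=np.hstack([cv2.resize(a[140:220,190:290],(500,400),interpolation=2)])
cv2.imwrite('pics/c5.png',A[:,:,::-1])
```

```text
[0.5090029  0.0524766  0.10062675] [-1.20782753 -0.5722221   0.14399345] viewer -0.022027863505476322 0.011244094670512718 [-0.7553127   0.24338379  0.63397062  1.94940101 -0.16982973  1.00176244
 -0.27800214] [ 2.32497425e-01  9.72596885e-01 -4.97303161e-04]
```

View pics/c5.png

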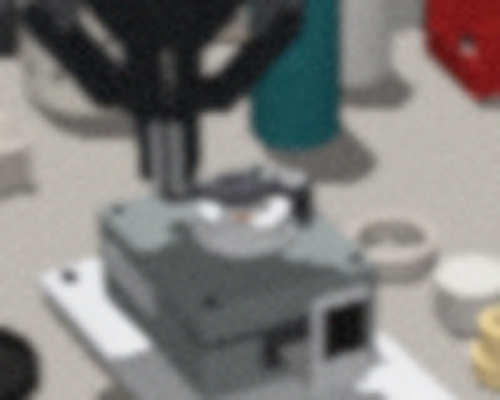

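The blade is swinging with the finger at crop (170,175), so I'll continue.

Emit:
{"op": "play_rows", "data": {"angular": [[0,0,-0.05],[0,0,-0.1],[0,0,-0.15],[0,0,-0.2],[0,0,-0.25],[0,0,-0.3],[0,0,-0.35],[0,0,-0.4],[0,0,-0.45],[0,0,-0.5],[0,0,-0.55],[0,0,-0.6]], "linear": [[-0.0004,0.003,0],[-0.0007,0.006,0],[-0.0009,0.009,0],[-0.0009,0.012,0],[-0.0007,0.015,0],[-0.0004,0.0179,0],[0.0001,0.0209,0],[0.0007,0.0238,0],[0.0014,0.0268,0],[0.0023,0.0296,0],[0.0033,0.0324,0],[0.0045,0.0352,0]], "gripper": [0,0,0,0,0,0,0,0,0,0,0,0]}}

```text
clock: 12.05
position: [0.5134, 0.088, 0.1005]
ee_rot: [-2.93, -1.133, 0.001]
contact_force: [-2.2, -0.2, -0.2]
finger_gap: -0.003
grasp_force: 0.9
```

Emit:
{"op": "play_rows", "data": {"angular": [[0,0,-0.03],[0,0,-0.06],[0,0,-0.1],[0,0,-0.13],[0,0,-0.15]], "linear": [[0.0008,0.0016,0],[0.0017,0.0032,0],[0.0028,0.0053,0],[0.0037,0.0068,0],[0.0043,0.0079,0]], "gripper": [0,0,0,0,0]}}

```text
clock: 12.55
position: [0.518, 0.0961, 0.1004]
ee_rot: [3.007, 0.91, 0.0]
contact_force: [-0.5, -1.5, 0.6]
finger_gap: 0.003
grasp_force: 0.8
```

Emit:
{"op": "play_rows", "data": {"angular": [[0,0,-0.02],[0,0,-0.04],[0,0,-0.05]], "linear": [[0.0007,0.001,0],[0.0014,0.002,0],[0.0017,0.0025,0]], "gripper": [0,0,0]}}

```text
clock: 12.85
position: [0.5197, 0.0987, 0.1004]
ee_rot: [3.029, 0.835, 0.0]
contact_force: [-1.5, 0.2, 0.7]
finger_gap: -0.0
grasp_force: 0.8
```

Emit:
{"op": "play_rows", "data": {"angular": [[0,0,-0.02],[0,0,-0.03],[0,0,-0.03]], "linear": [[0.0007,0.001,0],[0.0011,0.0014,0],[0.0011,0.0014,0]], "gripper": [0,0,0]}}

```text
clock: 13.15
position: [0.5208, 0.1, 0.1004]
ee_rot: [3.04, 0.79, 0.0]
contact_force: [-1.2, -0.0, 1.2]
finger_gap: -0.001
grasp_force: 0.4
```

Emit:
{"op": "play_rows", "data": {"angular": [[0,0,-0.02],[0,0,-0.03],[0,0,-0.03]], "linear": [[0.0007,0.0009,0],[0.0012,0.0014,0],[0.0012,0.0014,0]], "gripper": [0,0,0]}}

```text
clock: 13.45
position: [0.5212, 0.1008, 0.1001]
ee_rot: [3.052, 0.743, -0.003]
contact_force: [-5.8, -2.7, 4.1]
finger_gap: -0.003
grasp_force: 3.2
```

Emit:
{"op": "play_rows", "data": {"angular": [[0,0,-0.02],[0,0,-0.03],[0,0,-0.03]], "linear": [[0.0007,0.0009,0],[0.0012,0.0014,0],[0.0012,0.0014,0]], "gripper": [0,0,0]}}

```text
clock: 13.75
position: [0.5213, 0.1013, 0.0999]
ee_rot: [3.063, 0.696, -0.008]
contact_force: [-12.7, -5.7, 8.5]
finger_gap: -0.002
grasp_force: 6.7
```

The pin is at the stop, and the last step pushed harder than I wanted. I'll back off now.

Emit:
{"op": "play_rows", "data": {"angular": [[0,0,0],[0,0,0],[0,0,0],[0,0,0],[0,0,0],[0,0,0],[0,0,0],[0,0,0],[0,0,0],[0,0,0],[0,0,0],[0,0,0]], "linear": [[-0.004,-0.003,0],[-0.01,-0.007,0],[-0.016,-0.012,0],[-0.016,-0.012,0.02],[-0.016,-0.012,0.06],[-0.016,-0.012,0.1],[-0.02,0.0,0.14],[-0.03,0.04,0.17],[-0.05,0.08,0.17],[-0.07,0.12,0.17],[-0.09,0.16,0.17],[-0.11,0.2,0.17]], "gripper": [0,0,0,0,0,0,0,0,0,0,0,0]}}

```text
clock: 14.95
position: [0.4121, 0.3039, 0.2707]
ee_rot: [-3.062, -0.698, -0.001]
contact_force: [0.7, -0.4, 0.5]
finger_gap: 0.001
grasp_force: 0.0
```

Emit:
{"op": "play_rows", "data": {"angular": [[0,0,0],[0,0,0],[0,0,0],[0,0,0],[0,0,0]], "linear": [[-0.02,0.04,0],[-0.04,0.08,0],[-0.06,0.12,0],[-0.07,0.15,0],[-0.07,0.15,0]], "gripper": [0,0,0,0,0]}}

```text
clock: 15.45
position: [0.3397, 0.4567, 0.2696]
ee_rot: [-3.06, -0.709, 0.001]
contact_force: [-0.3, -1.2, -0.6]
finger_gap: -0.002
grasp_force: 0.0
```

Run:
```python
from h import *
s=r.sense();print(s['position'],s['contact_force'],s['qd'])
t=save('top','t9.png')[:,:,::-1]; a=save('side','s9.png')[:,:,::-1]
t0=cv2.imread('pics/top0.png');a0=cv2.imread('pics/side0.png')
for n,x0,x,R in(('top plate',t0,t,(235,285,150,225)),('side plate',a0,a,(196,225,180,245))):
    f=lambda i:cv2.cvtColor(np.ascontiguousarray(i),6).astype(np.float32)
    y0,y1,c0,c1={'top plate':(212,262,130,230),'side plate':(195,260,195,240)}[n]
    print(n,'shift px',cv2.phaseCorrelate(f(x0)[y0:y1,c0:c1],f(x)[y0:y1,c0:c1],cv2.createHanningWindow((c1-c0,y1-y0),5)))
    c=cv2.absdiff(x0,x).max(2); print((c>60).sum())
A=np.hstack([cv2.resize(i,(400,580),interpolation=2) for i in (t[145:270,130:216+0],)])
A=np.hstack([cv2.resize(t[140:280,120:340],(440,280),interpolation=2),cv2.resize(a[150:290,150:325],(350,280),interpolation=2)])
B=np.hstack([cv2.resize(t0[140:280,120:340],(440,280),interpolation=2),cv2.resize(a0[150:290,150:325],(350,280),interpolation=2)])
cv2.imwrite('pics/c9.png',np.vstack([B,A]))
```

```text
[0.33970269 0.45671899 0.26958962] [-0.26552276 -1.24725507 -0.60793828] [ 0.03731306 -0.04002092  0.06056034  0.04292454  0.03626141  0.01044946
  0.03239186]
top plate shift px ((-0.2137472924496251, 0.1675208887050168), 0.6521063133239746)
365
side plate shift px ((0.49030459702205675, -0.04436713226472477), 0.9111526724732952)
2119
```

View pics/c9.png

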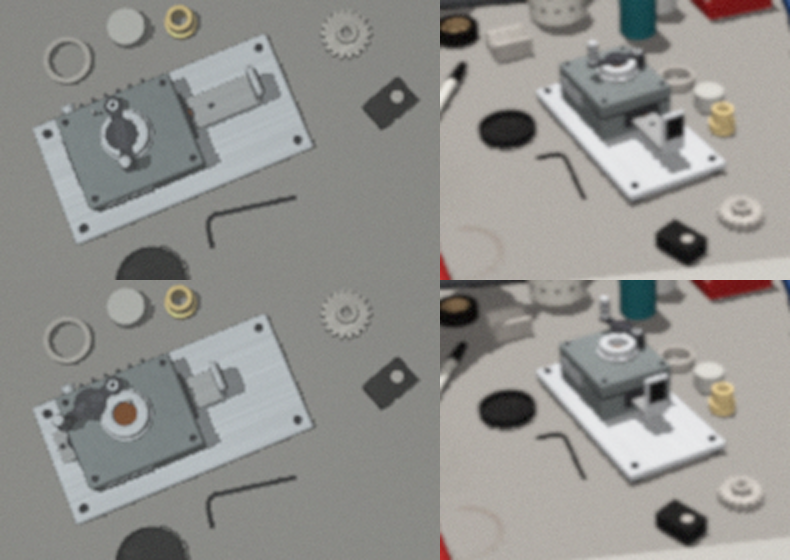

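The lower row shows the brown bore fully clear, with the blade swung left and the pin at about (60,423). The tab has moved in to (217,377), and the bystanders and plate are unmoved. One numeric check of the pin and tab before handing in.

Run:
```python
from h import *
p=[.5336,.0499,.3676];c,q=np.cos(p[2]),np.sin(p[2])
W=lambda x,y,z:[p[0]+c*x-q*y,p[1]+q*x+c*y,z]
tp=lambda P:np.round((P-[120,140])*2+[0,280])
sd=lambda P:np.round((P-[150,150])*2+[440,280])
for t in (1.1,1.2,1.3): X=W(.036-.054*np.cos(t),.054*np.sin(t),.107);print('pin',t,tp(proj('top',X)),sd(proj('side',X)))
for s in (.036,.054,.072): X=W(.01,-.142+s,.076);print('tab',s,tp(proj('top',X)),sd(proj('side',X)))
im=cv2.imread('pics/c9.png')[380:460,30:110]; g=cv2.cvtColor(im,6)
print(cv2.resize(g,(20,20),interpolation=3))
```

```text
pin 1.1 [ 69. 427.] [597. 299.]
pin 1.2 [ 64. 423.] [600. 297.]
pin 1.3 [ 60. 418.] [603. 296.]
tab 0.036 [239. 366.] [663. 384.]
tab 0.054 [220. 374.] [655. 376.]
tab 0.072 [201. 382.] [646. 369.]
[[137 137 137 137 137 137 136 137 135 138 134 134 131 134 132 109 107 122
  112 116]
 [136 136 137 136 138 136 137 138 148 158 131 128 110 108 114 119 124 119
   98 139]
 [137 136 136 137 137 137 138 139 164 173 136 118 112  96  87  85  91  87
   82 109]
 [136 137 137 136 136 136 136 131 127 135 128 117  88  79  80  83  85  85
   81  83]
 [137 137 138 137 135 135 128 123 117 121 130  98  77  79  82  90  89  91
   84 121]
 [137 136 134 137 156 168 148 121  81  92 124  86  81  85  80  84  86  85
   85 161]
 [138 148 158 173 182 183 168 128 110 116 124  88  91  91  82  84  84  81
   87 166]
 [145 176 180 145 119 159 181 143 130 125 105  87  93  85  80  78  80  79
  109 175]
 [138 167 177 103  64 117 170 140 115  87  75  80  85  81  81  80  79  87
  152 179]
 [137 154 185 153 125 158 180 171 105  64  63  70  81  84  85  88  80 106
  174 182]
 [137 141 179 186 185 172 178 170 102  73  66  76  85  92 116 122 118 134
  182 186]
 [137 136 162 183 182 175 150 108  77  69  72  88  90 106 130 129 130 136
  168 183]
 [137 136 146 180 183 184 169 112  91  82  96 106 120 127 131 130 130 131
  147 167]
 [137 137 140 173 186 174 156 152 144 115 128 131 130 130 131 131 130 130
  130 145]
 [137 137 136 161 188 180 155 154 151 107 119 131 131 129 130 131 129 130
  130 131]
 [137 138 137 147 182 185 163 149 140  99 104 131 131 129 131 130 131 129
  131 128]
 [138 137 136 137 167 188 176 121  98 121  95 127 131 131 130 130 130 130
  129 130]
 [138 136 137 137 154 185 179 145 135 151 132 118 132 130 132 129 128 130
  131 131]
 [137 137 137 137 139 175 183 168 154 153 150 120 127 129 130 130 128 130
  129 131]
 [137 136 137 137 136 163 184 177 153 153 147 116 119 130 130 131 131 128
  129 129]]
```

The pin is seen at about (56,416), against a prediction of (60,418) at 1.3 rad. The tab matches 0.054 m in both views, so I'm handing in.

```bash
python3 -c "
from bench import r
print(r.hand_in())"
```

```text
the job is handed in; nothing more can be done
None
```

The filter slide is at the third click (about 0.054 m) and the shutter is open at its stop with the port clear; the hand is away and the job is handed in, but the last push on the shutter stop briefly reached about 14 N sideways, over the 10 N that can shift the viewer, though the pictures show it moved less than about 1 mm, if at all.

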